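# Lock the clamp lever onto a board fixture with a bail pin

### The job

Fit the red lever down over the fixture's flat-sided shaft until its hub sits on the boss, with its black knob pointing out over the yellow-striped side. Then push the yellow lock pin through the hole in the shaft, above the lever, until its shoulder is home, and swing its wire bail over the top of the shaft and fully down onto the pin's tip. Let go of everything and leave the other things on the bench where they are.

Things in the scene. Friction and masses are not known exactly. Their poses are not given: they have to be found in the camera images.
- fixture: Grey fixture fixed to the bench; base x -70..70, y -110..80, 45 mm high. Origin on the bench under its upright steel shaft, z up. Flat-sided shaft: 28 mm along the fixture's x, 40 along y, top at z 115 (top 6 mm stepped in 3 all round). A yellow stripe on the base at y 54..74 marks the +y side. A circuit board stands at y -103..-81, x -60..60, up to z 136.
- shaft_seat (a point): Centre of the dark boss's top (boss radius 34) on the shaft axis, 55 mm above the bench: where the underside centre of the lever's hole must come. Axes as the fixture's.
- shaft_hole (a point): Middle of the square 12 x 12 mm cross hole, at the shaft's centre, 91 mm above the bench. The hole runs right through along the fixture's x; the pin may enter from either end. Axes as the fixture's.
- lever: Loose red lever, 170 mm long, about 200 g, flat on the bench at first, knob up. x runs along the arm from hub to knob, z up; origin at bench level under the arm, 50 mm from the hole's centre (which is nearer the balance point). Arm 24 mm wide (y), x -18..76, z 4..16: grasp it across its width at the origin. Black knob at x 75: radius 13, z 0..45.
- lever_hub (a point): Centre of the lever's hole at the hub's underside (lever x -50, z 0); axes as the lever's. Hub 64 x 51 mm, 20 thick (z 0..20). Rectangular through hole 43 mm along the lever's x, 31 along its y: 1.5 mm clearance a side on the shaft, so when fitted the arm lies along the fixture's y.
- lever_knob (a point): Top centre of the lever's black knob (lever x 75, z 45 mm).
- pin: Loose lock pin, 110 mm, about 170 g with bail, flat on the bench at first. x along the pin to its tip, z up; origin at the middle of the yellow grip's underside. Grip x -22..22, 16 wide (y), z 0..16: grasp across y. Dark shoulder x 22..28, 30 wide. Shank 10 x 10 mm square, axis z 8, x 28..76, then stepped taper to 4.5 mm at the tip, x 88.
- pin_mid (a point): Point on the shank's axis (pin x 42, z 8 mm) that meets the hole's middle when the shoulder stops against the shaft. Axes as the pin's. Clearance in the hole 1 mm a side; the hole holds the pin level (4 degrees of play) once let go.
- bail (a joint): Angle (rad) of the copper wire bail about its pivot across the rear of the grip (pin x -18, z 12 mm; axis along pin y). 0 = closed, lying forward along the pin, its end bar on the shank near the tip; pi/2 = upright; 2.6 = fully back. Starts at 2.15 to 2.45. Friction of 0.035 N m keeps it where it is left; no spring.
- bail_bar (a point): Middle of the bail's end bar: 90 mm from the pivot, pin x 72, z 16 when closed. The bail is a U of 6 mm wire: side arms 60 mm apart (narrowing to 22 in the last 22 mm at the pivot) joined by this bar, which runs along pin y. It clears the shaft's top as it swings; closed, it lies round the shaft, the bar 13 mm past its far face.
- flux: White pot with red cap, radius 21, 55 mm tall. Bystander; origin at its underside; leave it where it is.
- cleaner: Blue can, radius 30, 130 mm tall. Bystander; origin at its underside; leave it where it is.
- driver: Orange-handled screwdriver, 160 mm long. Bystander; origin at its underside; leave it where it is.
- mouse: Black computer mouse, 100 x 58 x 32 mm. Bystander; origin at its underside; leave it where it is.
- tape: Yellow roll of tape lying flat, radius 45, 25 mm high. Bystander; origin at its underside; leave it where it is.
- partsbox: White box of parts, 80 x 110 x 34 mm. Bystander; origin at its underside; leave it where it is.
- board: Green spare circuit board lying flat, 70 x 100 mm, up to 24 mm high. Bystander; origin at its underside; leave it where it is.
- jar: Amber jar, radius 28, 75 mm tall. Bystander; origin at its underside; leave it where it is.

How it is judged:
On the way, in this order (a step that is already met when the one before it is completed fails the run):
1. the lever is seated on the boss, its knob on the yellow-striped side (distance between lever_hub and shaft_seat below 0.006 m and z of lever_hub in the frame of shaft_seat below 0.004 m and angle between lever's own z axis and vertical below 0.1 rad and y of lever_knob in the frame of fixture above 0.1 m), for 0.2 s.
2. the pin is through the shaft hole, shoulder home, above the seated lever (all of step 1 and distance between pin_mid and shaft_hole below 0.006 m and angle between the x axis of pin and the x axis of fixture, either way round below 0.15 rad), for 0.2 s.
3. the bail is swung over the shaft and down (distance between pin_mid and shaft_hole below 0.006 m and angle between the x axis of pin and the x axis of fixture, either way round below 0.15 rad and value of joint bail below 0.15 rad), for 0.2 s.
At the end, for the whole second after the job is handed in: Lever flat on the boss (hub within 6 mm of the seat, 4 mm in height, tilt under 0.1 rad), knob over 100 mm out on the +y side; pin_mid within 6 mm of the hole's middle and pin within 0.15 rad of its axis; bail under 0.15 rad; lever and pin at rest (under 20 mm/s) (all of step 1 and all of step 3 and linear speed of each of lever, pin below 0.02 m/s); the robot touches nothing.
It fails at once if another thing on the bench (flux pot, can, screwdriver, mouse, tape, parts box, spare board or jar) is moved more than 30 mm (distance of any of flux, cleaner, driver, mouse, tape, partsbox, board, jar from where it was at the start of the episode above 0.03 m).
It also fails if it takes over 72 s, if anything falls off the work surface, if the arm or the gripper's body presses on something with over 40 N, if the wrist force passes 120 N, or if a joint passes its speed limit or range.

### The arm

A 6-joint arm with a two-finger parallel gripper is mounted at the origin on the work surface. World frame = base frame: x ahead of the robot, y to its left, z up, the work surface at z = 0. Lengths are in m, angles in rad, forces in N, time in s.
With the tool pointing down it reaches from about 0.3 to 0.875 m from the base axis. Payload 6.4 kg.
Tool frame: the origin (TCP) lies at the very end of the fingers, on their centre line; the grasp point (between the pads) lies 19 mm behind it; z points along the fingers, y is the line along which they close (so a half turn about z gives the same grasp; the last joint's range is limited). The gripper opens to 85 mm and grips with 20 to 120 N. Pads are 22 mm wide; open, the fingers measure 114 mm over their backs; the gripper's body (76 mm by 85 mm) begins 54 mm behind the grasp point. The pads swing forward as they close: fully open they stand 13 mm farther back than shut.
Start: joints at [0.961, 0.181, 1.607, -0, 1.354, -0.206], TCP at [0.226, 0.529, 0.231] pointing down, gripper open.
Joint ranges: [-2.99, 2.99], [-0.89, 2.07], [0.3, 2.58], [-1.14, 4.28], [0, 2.63], [-3.12, 3.12]. Speed limits (rad/s): [2.57, 2.57, 3.01, 3.14, 3.14, 3.14].

### API

Orientations are given as a unit quaternion [w, x, y, z].
In Python, from bench import ctrl, camera, calibration, order, outline_of gives the robot as it stands.
- The arm moves only by the tool move_arm, never from a script. Its argument "series" is a list that holds one entry, the list of rows, each a list of 5 numbers: the opening, from 0 (shut) to 1 (fully open), then the shift along the tool's x, y, z in mm, then the turn about the tool's z in rad. A call has exactly 10 rows; each row is the pose to reach, as a shift and turn from the pose commanded when the call began, along the tool's axes at that moment; what a row does not reach only later rows make up. A row lasts 1/12 s, in which the tool goes at most 41.7 mm and 7.16 degrees, less where a joint would pass 70% of its speed; a pose out of reach is approached as far as the arm can. A call with a gripper value outside its range is refused whole. The fingers move at their own pace and stop on an object; the grip force is fixed at half the most. Time passes only in rows, so rows that repeat a pose let the fingers close, or fill a call up. It gives the time, the measured TCP pose, the force, the opening and the grip force at its end, in the units of the state.
- ctrl.get_obs(): the state, without advancing time (a new reading comes with each control period).
- camera(name): name is "scene" or "top" or "wrist"; returns (picture, depth): 400x640x3 uint8, blue, green, red; 400x640 float32, m along the optical axis (not along the pixel's ray), 0 where there is no reading.
- calibration(name): a dict with "intrinsics" (3x3 intrinsics, pixels), "k1" (the pictures are not rectified: a ray, as slopes to the right and down, at radius r is drawn at 1 + k1 r^2 times it, then the intrinsics apply), "rvec" (rotation vector, rad) and "tvec" (3), from world to camera coordinates, as OpenCV has them. Camera axes: x right, y down, z forward; pixel columns grow to the right and rows downward; lengths in m; the calibration is good to about 2 mm. A picture is of the moment at which its call begins: read the wrist's pose just before it. calibration takes no time and is no camera call; for the wrist camera it gives the pose at the moment of the call.
- order.hand_in(): hands the job in; it is judged then, once.
Trained networks look in the newest picture that a camera, given by its name, has taken for a name from the list of things; names that differ only in an ending like _2 or _b are one class to them, and where a whole thing is asked for, a point or a joint stands for the part that bears it (a point fixed in the world has none). Each returns a list of dicts, best first, with "conf" (0 to 1); they miss things now and then, are a little off and sometimes report something else, mostly with a low value. They report only what shows in the picture. A call takes as long as a camera call.
- outline_of(target, camera): "region" (400x640 bool, what is visible of it) and "bbox" ([centre column, centre row, width, height] in pixels, round what is visible of it).
The state is a dict: "time_s": time; "q": joint angles; "dq": joint speeds; "joint_efforts": joint torques, N m; "eef_pos": TCP position; "eef_rot": TCP orientation; "wrist_force": force on the tool from outside, world axes, zero at the start; "torque": the same for the moment, N m; "opening": opening from 0.0 (shut) to 1.0 (fully open); "grasp_force": force on a finger pad.
Only numpy, scipy, OpenCV 4.12 (cv2) and the standard library are available. Lean on these libraries where they do the work, as an engineer would, in place of code of your own. Each camera call takes 0.05 s, during which the arm holds its last target. There are 200 camera calls.

## Working session

There is one attempt and no reset: what is moved stays moved. The work goes in short steps, Python scripts to look and compute and a tool call to move; the robot and the scene stay as the last step left them, time stands still between calls to the robot, and variables do not carry over. Pictures are saved under pics/ and viewed, at most 10 in all, crops included, and the job is handed in when it is done.

Besides the shell and the picture viewer there is one more tool, called in YAML: its name, and indented under it one key for each argument. move_arm: Moves the arm, as the interface text tells. Its arguments: {"type":"object","properties":{"series":{"type":"array","items":{"type":"array","items":{"type":"array","items":{"type":"number"}}}}},"required":["series"]}

```bash
ls; mkdir -p pics; cat > h.py <<'E'
import numpy as np, cv2
from bench import ctrl,camera,calibration,order,outline_of
from scipy.spatial.transform import Rotation as R
def cal(n):
    c=calibration(n); K=np.array(c["intrinsics"]); return K,float(c["k1"]),R.from_rotvec(np.array(c["rvec"]).ravel()).as_matrix(),np.array(c["tvec"]).ravel()
def world(n,uv,d,c=None):
    K,k1,Rm,t=c or cal(n); uv=np.atleast_2d(uv).astype(float)
    p=cv2.undistortPoints(uv.reshape(-1,1,2),K,np.array([k1,0,0,0,0.]))[:,0]
    P=np.c_[p,np.ones(len(p))]*np.ravel(d)[:,None]
    return (P-t)@Rm
def atz(n,uv,z,c=None):
    K,k1,Rm,t=c or cal(n)
    a=world(n,uv,np.ones(len(np.atleast_2d(uv))),(K,k1,Rm,t)); o=-t@Rm
    return o+(a-o)*((z-o[2])/(a[:,2]-o[2]))[:,None]
def proj(n,P,c=None):
    K,k1,Rm,t=c or cal(n)
    return cv2.projectPoints(np.atleast_2d(P).astype(float),cv2.Rodrigues(Rm)[0],t,K,np.array([k1,0,0,0,0.]))[0][:,0]
def cloud(n,depth,mask,c=None):
    m=mask&(depth>0); v,u=np.nonzero(m); return world(n,np.c_[u,v],depth[m],c)
E
python3 - <<'E'
from h import *
o=ctrl.get_obs(); print({k:np.round(v,3) for k,v in o.items()})
for n in("top","scene"):
    im,d=camera(n); cv2.imwrite(f"pics/{n}0.png",im); np.save(f"{n}0.npy",d)
    print(n,[np.round(x,3).tolist() for x in cal(n)])
    for t in("fixture","lever","lever_knob","pin","bail","cleaner","jar","flux","driver","mouse","tape","partsbox","board"):
        for r in outline_of(t,n)[:1]:
            m=r["region"]; P=cloud(n,d,m); 
            print(t,round(r["conf"],2),np.round(r["bbox"]),np.round(np.median(P,0),3) if len(P) else "", np.round(P.min(0),3) if len(P) else "",np.round(P.max(0),3) if len(P) else "")
E
```

```text
pics
{'time_s': np.float64(0.0), 'q': array([ 0.961,  0.182,  1.608, -0.   ,  1.354, -0.206]), 'dq': array([ 0.   ,  0.   , -0.002,  0.001,  0.002, -0.   ]), 'joint_efforts': array([-0.0000e+00, -4.4486e+01, -3.5134e+01, -0.0000e+00,  9.0000e-03,
        0.0000e+00]), 'eef_pos': array([0.226, 0.528, 0.23 ]), 'eef_rot': array([-0.   ,  0.201,  0.98 , -0.001]), 'wrist_force': array([0.355, 0.158, 0.461]), 'torque': array([-0.015,  0.042,  0.036]), 'grasp_force': np.float64(0.0), 'opening': np.float64(0.996)}
top [[[363.574, 0.0, 322.46], [0.0, 363.574, 200.804], [0.0, 0.0, 1.0]], 0.016, [[0.024, -1.0, -0.014], [-0.998, -0.023, -0.053], [0.053, 0.015, -0.998]], [0.009, 0.555, 0.93]]
fixture 0.97 [338. 189.  86.  68.] [ 0.582 -0.012  0.046] [ 0.498 -0.115 -0.002] [0.671 0.093 0.139]
lever 0.7 [388. 283.  32.  38.] [ 0.353 -0.145  0.029] [ 0.301 -0.185 -0.002] [ 0.402 -0.107  0.038]
lever_knob 0.77 [462. 240.  42.  68.] [ 0.477 -0.337  0.018] [ 0.382 -0.384 -0.004] [ 0.554 -0.283  0.049]
pin 0.66 [203. 216.  37.  66.] [0.505 0.329 0.016] [ 0.43   0.284 -0.004] [0.594 0.374 0.091]
bail 0.4
[... 1637 characters left out ...]
1 0.213 0.135]
jar 0.8 [208. 174.  22.  29.] [ 0.705 -0.294  0.052] [ 0.671 -0.381 -0.002] [ 0.728 -0.28   0.08 ]
flux 0.79 [374. 174.  12.  24.] [0.376 0.017 0.036] [ 0.306 -0.032 -0.002] [0.39  0.032 0.059]
driver 0.93 [438. 208.  31.  11.] [0.324 0.218 0.022] [ 0.293  0.168 -0.002] [0.344 0.255 0.028]
mouse 0.55 [338. 148.  35.  20.] [ 0.362 -0.141  0.023] [ 0.286 -0.192 -0.002] [ 0.407 -0.107  0.036]
tape 0.47 [447. 255.  38.  43.] [0.451 0.307 0.057] [ 0.375  0.263 -0.003] [0.495 0.353 0.091]
partsbox 0.74 [244. 253.  56.  45.] [ 0.782 -0.025  0.034] [ 0.741 -0.084 -0.   ] [0.832 0.031 0.041]
board 0.76 [378. 334.  50.  55.] [0.693 0.331 0.008] [ 0.642  0.271 -0.003] [0.739 0.385 0.026]
```

View pics/top0.png

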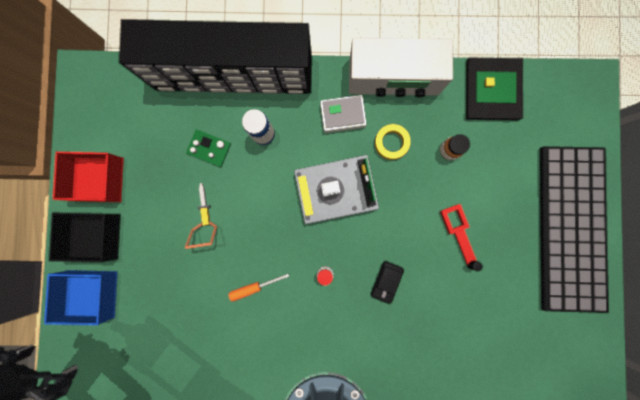

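View pics/scene0.png

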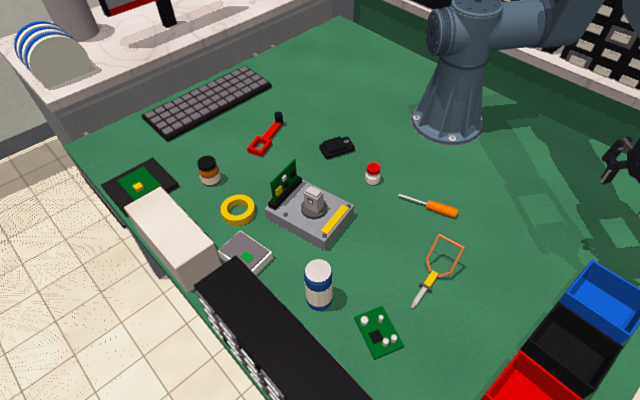

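Top view: fixture at (336,190) with its stripe facing left (+y). The lever hub is at (455,217), with its knob at (475,266). The pin is at (204,215), tip up, with its bail to the near side. The scene view agrees. Next I'll work out rough poses and where the wrist camera sits.

```bash
cat >> h.py <<'E'
def pose(o=None):
    o=o or ctrl.get_obs(); w,x,y,z=o["eef_rot"]; return np.array(o["eef_pos"]),R.from_quat([x,y,z,w]).as_matrix()
def psi(Rm): return np.degrees(np.arctan2(Rm[1,1],Rm[0,1]))
def go(target,psi_t,start=None):
    """shift in tool axes (mm) and turn from start (pos,psi) or measured"""
    p,Rm=pose(); s=psi(Rm)
    if start is not None: p=np.array(start[0]); s=start[1]
    a=np.radians(s); y=np.array([np.cos(a),np.sin(a),0]); z=np.array([0,0,-1.]); x=np.cross(y,z)
    d=(np.array(target)-p)*1000; t=(psi_t-s+180)%360-180
    print("shift",np.round([d@x,d@y,d@z],1),"turn(rad)",round(-np.radians(t),3),"from",np.round(p,4),round(s,2))
E
python3 - <<'E'
from h import *
p,Rm=pose(); K,k1,C,t=cal("wrist"); print(K[0],k1,"cam in tool",np.round(Rm.T@(-C.T@t-p),4),np.round(Rm.T@C.T,3).tolist(),psi(Rm))
d=np.load("top0.npy"); im=cv2.imread("pics/top0.png"); hsv=cv2.cvtColor(im,cv2.COLOR_BGR2HSV)
c=cal("top")
V,U=np.mgrid[:400,:640]
def box(u0,u1,v0,v1): return (U>=u0)&(U<=u1)&(V>=v0)&(V<=v1)
W=world("top",np.c_[U.ravel(),V.ravel()],d.ravel(),c).reshape(400,640,3)
red=(hsv[...,1]>120)&((hsv[...,0]<8)|(hsv[...,0]>172))&box(435,490,195,280)
P=W[red]; cc=P[:,:2].mean(0); w,v=np.linalg.eigh(np.cov((P[:,:2]-cc).T)); print("lever red",cc,v[:,1],np.degrees(np.arctan2(v[1,1],v[0,1])),"z",np.percentile(P[:,2],[10,50,90]))
kb=box(460,490,255,280)&(W[...,2]>.035); print("knob",W[kb].mean(0))
fx=box(285,385,150,225)&(abs(W[...,2]-.045)<.006); r=cv2.minAreaRect(W[fx][:,:2].astype(np.float32)); print("base",r)
sh=box(285,385,150,225)&(W[...,2]>.10)&(W[...,1]>-.06); r=cv2.minAreaRect(W[sh][:,:2].astype(np.float32)); print("shaft",r,W[sh].mean(0),np.percentile(W[sh][:,2],[5,95]))
ye=(hsv[...,0]>20)&(hsv[...,0]<35)&(hsv[...,1]>120)
for n,b in(("stripe",box(285,320,165,225)),("grip",box(190,220,200,230))):
    P=W[ye&b]; print(n,len(P),P.mean(0),cv2.minAreaRect(P[:,:2].astype(np.float32)))
pn=box(190,220,175,232)&(W[...,2]>.006)&(W[...,2]<.025); P=W[pn][:,:2]; cc=P.mean(0); w,v=np.linalg.eigh(np.cov((P-cc).T)); print("pin",cc,np.degrees(np.arctan2(v[1,1],v[0,1])),P.min(0),P.max(0))
E
```

```text
[347.35547257   0.         317.48842417] -0.07723047525212817 cam in tool [ 0.0653 -0.0006 -0.1429] [[0.001, -0.966, -0.258], [1.0, 0.0, 0.001], [-0.001, -0.258, 0.966]] 66.86677016842928
lever red [ 0.48177448 -0.32998887] [-0.90113472 -0.43353917] -154.307624499123 z [0.01123042 0.01736462 0.02147282]
knob [ 0.40481235 -0.34658205  0.08382172]
base ((0.5843448042869568, -0.011607304215431213), (0.1399260312318802, 0.19007647037506104), 13.117162704467773)
shaft ((0.5519028902053833, -0.002826755866408348), (0.08851580321788788, 0.039752088487148285), 11.696479797363281) [0.57124278 0.00366006 0.21385512] [0.10698949 0.95761787]
stripe 283 [0.56432818 0.06501859 0.05419448] ((0.5513542890548706, 0.05774755775928497), (0.13049298524856567, 0.04211033880710602), 29.043895721435547)
grip 128 [0.50733911 0.32790285 0.01430823] ((0.506654679775238, 0.33088791370391846), (0.044254351407289505, 0.023730196058750153), 9.9248685836792)
pin [0.5277711  0.33090459] -170.83135200977577 [0.47617845 0.29976624] [0.59376973 0.34604975]
```

```bash
python3 - <<'E'
from h import *
go([.56,.0,.26],103)
E
```

```text
shift [-515.  -355.   -28.7] turn(rad) -0.631 from [0.2259 0.5288 0.2313] 66.87
```

move_arm:
  series:
    - [[1,-34,-24,-3,-0.1],[1,-68,-48,-6,-0.2],[1,-102,-71,-9,-0.3],[1,-136,-94,-12,-0.4],[1,-170,-118,-15,-0.5],[1,-204,-141,-18,-0.631],[1,-238,-164,-21,-0.631],[1,-272,-187,-24,-0.631],[1,-306,-211,-27,-0.631],[1,-340,-234,-29,-0.631]]

```text
time_s: 2.23
eef_pos: [0.4449, 0.182, 0.2607]
eef_rot: [0.001, -0.113, 0.994, 0.0]
wrist_force: [1.0, 0.8, -0.4]
opening: 1.0
grasp_force: 0.0
```

```bash
python3 - <<'E'
from h import *
go([.56,.0,.26],103)
E
```

```text
shift [ -71.1 -203.3    0.7] turn(rad) 0.0 from [0.4449 0.182  0.2607] 103.03
```

move_arm:
  series:
    - [[1,-10,-30,0,0],[1,-20,-60,0,0],[1,-31,-90,0,0],[1,-42,-120,0,0],[1,-52,-150,0,0],[1,-62,-178,0,0],[1,-71,-203,0,0],[1,-71,-203,0,0],[1,-71,-203,0,0],[1,-71,-203,0,0]]

```text
time_s: 3.07
eef_pos: [0.5587, 0.0024, 0.2598]
eef_rot: [-0.0, -0.113, 0.994, 0.0]
wrist_force: [-0.3, -0.5, -0.5]
opening: 1.003
grasp_force: 0.0
```

```bash
cat >> h.py <<'E'
def shot(tag,show=True):
    c=cal("wrist"); im,d=camera("wrist"); cv2.imwrite(f"pics/{tag}.png",im); np.savez(f"{tag}.npz",d=d,K=c[0],k1=c[1],R=c[2],t=c[3])
    V,U=np.mgrid[:400,:640]; W=world("wrist",np.c_[U.ravel(),V.ravel()],d.ravel(),c).reshape(400,640,3); W[d<=0]=np.nan
    return im,d,c,W
E
python3 - <<'E'
from h import *
print(np.round(pose()[0],4),psi(pose()[1]))
im,d,c,W=shot("wfix")
near=(abs(W[...,0]-.58)<.15)&(abs(W[...,1])<.15)
b=near&(abs(W[...,2]-.045)<.003); r=cv2.minAreaRect(W[b][:,:2].astype(np.float32)); print("base",r,np.nanmedian(W[b][:,2]))
s=(np.hypot(W[...,0]-.581,W[...,1]-.003)<.04)&(W[...,2]>.08)
z=W[s][:,2]; top=np.percentile(z,90); print("top",top)
for lo,hi in((.112,.12),(.1,.12)):
    m=s&(W[...,2]>lo)&(W[...,2]<hi); print(lo,m.sum(),cv2.minAreaRect(W[m][:,:2].astype(np.float32)),W[m].mean(0))
m=(np.hypot(W[...,0]-.581,W[...,1]-.003)<.045)&(abs(W[...,2]-.055)<.003); print("boss",cv2.minEnclosingCircle(W[m][:,:2].astype(np.float32)),np.median(W[m][:,2]))
E
```

```text
[0.5587 0.0024 0.2598] 103.00032714517343
base ((0.5833418369293213, -0.012029841542243958), (0.1394420862197876, 0.190633162856102), 12.962262153625488) 0.04535461078782353
top 0.3462990587979015
0.112 976 ((0.5803747773170471, 0.002461465075612068), (0.022283589467406273, 0.03318948298692703), 12.563681602478027) [0.58015039 0.0023709  0.1153302 ]
0.1 1497 ((0.5802510976791382, 0.0025360286235809326), (0.028436079621315002, 0.04008926823735237), 12.89052677154541) [0.57813134 0.00211104 0.11291595]
boss ((0.5805259943008423, 0.0026683825999498367), 0.03422978147864342) 0.05534209104504216
```

View pics/wfix.png

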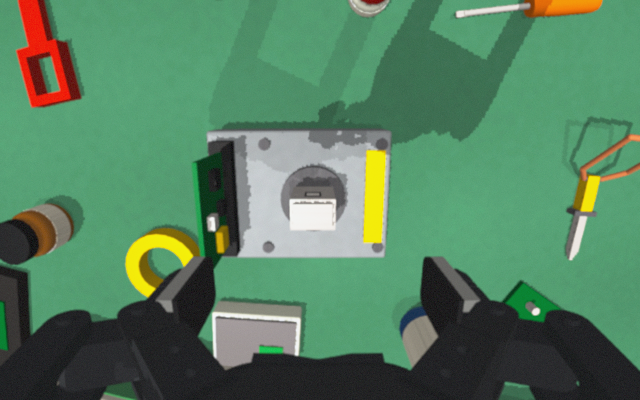

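The wrist view puts the shaft at (312,212), the stripe at (375,195) and the hub at (50,75). That gives the fixture at (0.5804, 0.0026) with yaw 12.95°. Next is the lever.

```bash
python3 - <<'E'
from h import *
go([.52,-.315,.22],115.7)
E
```

```text
shift [ 109.3 -300.9   39.9] turn(rad) -0.221 from [0.5586 0.0029 0.2599] 103.05
```

move_arm:
  series:
    - [[1,12,-34,4,-0.05],[1,24,-68,9,-0.1],[1,37,-102,13,-0.15],[1,49,-136,18,-0.2],[1,61,-170,22,-0.221],[1,74,-204,27,-0.221],[1,86,-238,31,-0.221],[1,98,-270,35,-0.221],[1,109,-301,40,-0.221],[1,109,-301,40,-0.221]]

```text
time_s: 3.95
eef_pos: [0.5193, -0.3198, 0.2192]
eef_rot: [-0.001, -0.221, 0.975, -0.001]
wrist_force: [-0.1, 0.6, 0.1]
opening: 0.998
grasp_force: 0.0
```

```bash
python3 - <<'E'
from h import *
print(np.round(pose()[0],4),psi(pose()[1]))
im,d,c,W=shot("wlev"); hsv=cv2.cvtColor(im,cv2.COLOR_BGR2HSV)
red=(hsv[...,1]>120)&((hsv[...,0]<8)|(hsv[...,0]>172))&(np.hypot(W[...,0]-.48,W[...,1]+.33)<.12)
P=W[red]; print("z",np.percentile(P[:,2],[5,50,95]))
m=red&(abs(W[...,2]-.02)<.003); Q=W[m]; r=cv2.minAreaRect(Q[:,:2].astype(np.float32)); print("hub",r,np.median(Q[:,2]))
m=red&(abs(W[...,2]-.016)<.0025); m&=(W[...,0]<.51); Q=W[m]; cc=np.mean(Q,0); w,v=np.linalg.eigh(np.cov((Q[:,:2]-cc[:2]).T)); print("arm",cc,np.degrees(np.arctan2(v[1,1],v[0,1])),cv2.minAreaRect(Q[:,:2].astype(np.float32)))
m=(np.hypot(W[...,0]-.41,W[...,1]+.36)<.05)&(W[...,2]>.04)&(W[...,2]<.05); print("knob",m.sum(),cv2.minEnclosingCircle(W[m][:,:2].astype(np.float32)),np.median(W[m][:,2]))
E
```

```text
[ 0.5193 -0.3198  0.2192] 115.5000305588939
z [0.01465398 0.0172067  0.02129255]
hub ((0.47580164670944214, -0.3352329134941101), (0.15140400826931, 0.051028117537498474), 21.918731689453125) 0.02017160156509354
arm [ 0.44778319 -0.3464579   0.01626208] -157.67775070724008 ((0.45873939990997314, -0.34177255630493164), (0.11477315425872803, 0.049685556441545486), 21.697912216186523)
knob 728 ((0.4004262089729309, -0.36563873291015625), 0.01311169657856226) 0.044989042083640435
```

View pics/wlev.png

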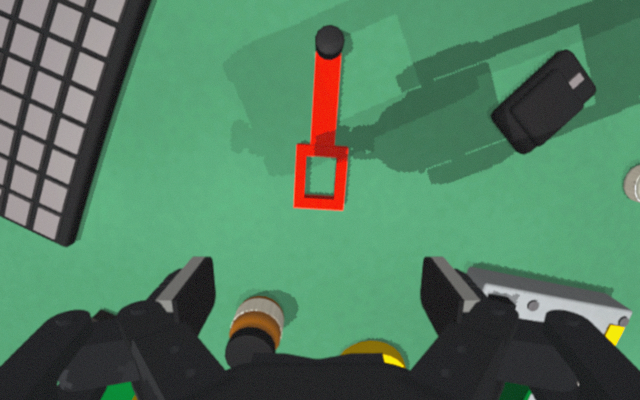

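Lever hub is at (322,177) and knob at (330,40). The knob-based and hub-based estimates of the hub agree at (0.5164, -0.319), yaw -158.1°. The grasp origin is (0.470, -0.3376).

```bash
python3 - <<'E'
from h import *
go([.470,-.3376,.05],111.9)
E
```

```text
shift [ 53.8   3.  169.4] turn(rad) 0.064 from [ 0.5199 -0.3171  0.2194] 115.54
```

move_arm:
  series:
    - [[1,10,1,28,0.03],[1,20,2,56,0.064],[1,30,3,84,0.064],[1,40,3,112,0.064],[1,54,3,140,0.064],[1,54,3,160,0.064],[1,54,3,169,0.064],[1,54,3,169,0.064],[1,54,3,169,0.064],[1,54,3,169,0.064]]

```text
time_s: 4.83
eef_pos: [0.4722, -0.3366, 0.0529]
eef_rot: [0.001, -0.192, 0.981, -0.001]
wrist_force: [0.4, -0.5, -0.7]
opening: 0.999
grasp_force: 0.0
```

```bash
python3 - <<'E'
from h import *
go([.470,-.3376,.004],111.9)
E
```

```text
shift [ 2.4 -0.  48.9] turn(rad) 0.003 from [ 0.4722 -0.3366  0.0529] 112.09
```

move_arm:
  series:
    - [[1,1,0,15,0],[1,2,0,30,0],[1,2,0,42,0],[1,2,0,46,0],[1,2,0,46,0],[1,2,0,46,0],[0,2,0,46,0],[0,2,0,46,0],[0,2,0,46,0],[0,2,0,46,0]]

```text
time_s: 5.67
eef_pos: [0.4691, -0.3375, 0.0056]
eef_rot: [0.0, -0.191, 0.982, -0.0]
wrist_force: [0.2, 0.4, -0.5]
opening: 0.451
grasp_force: 0.0
```

```bash
python3 - <<'E'
from h import *
o=ctrl.get_obs(); print(o["opening"],o["grasp_force"],o["wrist_force"]); go([.470,-.3376,.15],112)
E
```

```text
0.45116183029697876 0.0 [ 0.16930697  0.44614261 -0.46638176]
shift [  -0.8   -0.4 -144.4] turn(rad) 0.0 from [ 0.4691 -0.3375  0.0056] 112.01
```

Fingers are still closing. I'll hold, then lift.

move_arm:
  series:
    - [[0,0,0,0,0],[0,0,0,0,0],[0,0,0,0,0],[0,0,0,0,0],[0,0,0,-15,0],[0,0,0,-40,0],[0,0,0,-75,0],[0,0,0,-110,0],[0,0,0,-140,0],[0,0,0,-150,0]]

```text
time_s: 6.5
eef_pos: [0.4705, -0.3388, 0.1597]
eef_rot: [0.002, -0.191, 0.982, -0.003]
wrist_force: [1.3, -1.0, -1.2]
opening: 0.26
grasp_force: 59.3
```

```bash
python3 - <<'E'
from h import *
o=ctrl.get_obs(); print(o["opening"],o["grasp_force"],o["wrist_force"])
c=np.cos(np.radians(12.95)); s=np.sin(np.radians(12.95))
T=[.5804-.05*s,.0026+.05*c,.19]; print(T); go(T,12.95)
E
```

```text
0.26033645608900313 59.25608575344086 [ 1.28468094 -1.02353582 -1.17126765]
[np.float64(0.5691949664745694), np.float64(0.051328300028771534), 0.19]
shift [-237.8  324.7  -30.3] turn(rad) 1.729 from [ 0.4705 -0.3388  0.1597] 112.02
```

move_arm:
  series:
    - [[0,-20,27,-10,0.12],[0,-40,54,-20,0.24],[0,-60,81,-30,0.36],[0,-80,108,-30,0.48],[0,-100,136,-30,0.6],[0,-120,163,-30,0.72],[0,-140,191,-30,0.84],[0,-160,218,-30,0.96],[0,-180,246,-30,1.08],[0,-200,273,-30,1.2]]

```text
time_s: 7.33
eef_pos: [0.5509, -0.0075, 0.1831]
eef_rot: [-0.001, 0.399, 0.917, -0.0]
wrist_force: [1.3, 0.3, -1.3]
opening: 0.26
grasp_force: 59.3
```

```bash
python3 - <<'E'
from h import *
go([.5692,.0513,.19],12.95)
E
```

```text
shift [30.5 53.4 -6.9] turn(rad) 0.524 from [ 0.5509 -0.0075  0.1831] 42.98
```

move_arm:
  series:
    - [[0,6,11,-2,0.1],[0,12,22,-4,0.2],[0,18,33,-6,0.3],[0,25,44,-7,0.42],[0,31,54,-7,0.524],[0,31,54,-7,0.524],[0,31,54,-7,0.524],[0,31,54,-7,0.524],[0,31,54,-7,0.524],[0,31,54,-7,0.524]]

```text
time_s: 8.17
eef_pos: [0.5697, 0.0495, 0.1918]
eef_rot: [-0.0, 0.62, 0.784, -0.0]
wrist_force: [0.1, 0.2, -1.9]
opening: 0.259
grasp_force: 59.4
```

```bash
python3 - <<'E'
from h import *
print(np.round(pose()[0],4),psi(pose()[1]))
im,d,c,W=shot("whold"); hsv=cv2.cvtColor(im,cv2.COLOR_BGR2HSV)
red=(hsv[...,1]>120)&((hsv[...,0]<8)|(hsv[...,0]>172))&(W[...,2]>.15)
P=W[red]; print(len(P),"z",np.percentile(P[:,2],[5,50,95]))
go([.5692,.0513,.19],12.95)
print(np.round(pose()[0],4),psi(pose()[1]))
E
```

```text
[0.5697 0.0495 0.1918] 13.325054845740652
13335 z [0.20146741 0.20253845 0.20648366]
shift [ 1.9 -0.1  1.9] turn(rad) 0.006 from [0.5698 0.0495 0.1919] 13.31
[0.5698 0.0495 0.1919] 13.307017893834194
```

View pics/whold.png

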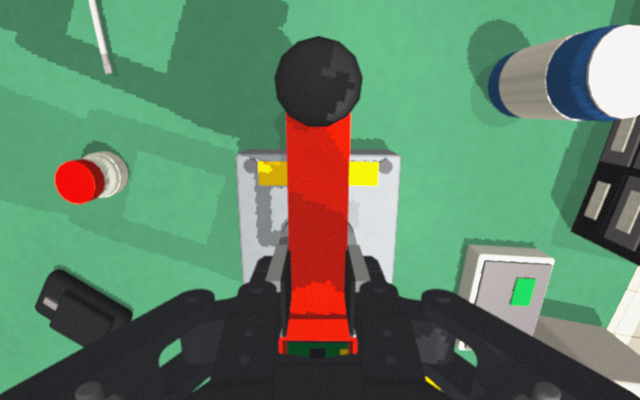

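```bash
cat > lev.py <<'E'
from h import *
def lever(W,im,zoff):
    hsv=cv2.cvtColor(im,cv2.COLOR_BGR2HSV); p,Rm=pose()
    near=(np.hypot(W[...,0]-p[0],W[...,1]-p[1])<.14)
    red=(hsv[...,1]>120)&((hsv[...,0]<8)|(hsv[...,0]>172))&near&(W[...,2]>zoff-.01)
    m=red&(abs(W[...,2]-np.median(W[red][:,2]))<.0025)
    A=W[m]; n=np.linalg.lstsq(np.c_[A[:,:2]-p[:2],np.ones(len(A))],A[:,2],rcond=None)[0]
    bot=np.median(A[:,2])-.016
    k=near&(W[...,2]>bot+.042)&(W[...,2]<bot+.05)&(hsv[...,2]<90); 
    # restrict to knob side
    xd=Rm[:,0]; s=(W-p)@xd; k&=(s>.055)&(s<.1)
    kc,kr=cv2.minEnclosingCircle(W[k][:,:2].astype(np.float32)); kc=np.array(kc)
    # arm axis: midpoints of bins
    s=(A-p)@xd; y=(A-p)@Rm[:,1]; bins=np.arange(.02,.056,.003); mid=[]
    for b in bins:
        q=(s>=b)&(s<b+.003)
        if q.sum()>20: mid.append((b+.0015,(y[q].min()+y[q].max())/2,np.ptp(y[q])))
    mid=np.array(mid); f=np.polyfit(mid[:,0],mid[:,1],1)
    kt=((np.r_[kc,bot]-p)@xd,(np.r_[kc,bot]-p)@Rm[:,1])
    ang=np.degrees(np.arctan2(Rm[1,0],Rm[0,0]))  # tool x yaw; y is clockwise from x (z down)
    yaw=ang-np.degrees(f[0])
    d=np.array([np.cos(np.radians(yaw)),np.sin(np.radians(yaw))])
    hub=kc-.125*d
    print("bot z",bot,"grad",n[:2],"knob",kc,kr,k.sum(),"width",np.median(mid[:,2]),"slope deg",np.degrees(f[0]),"off@0",f[1]*1000,"knob tool",kt,"line at knob",np.polyval(f,kt[0])*1000)
    print("lever yaw",yaw,"hub",hub,"tcp",p,"hub-tcp tool mm",1000*(np.r_[hub,bot]-p)@Rm)
    return hub,yaw,bot
E
python3 - <<'E'
from lev import *
z=np.load("whold.npz"); im=cv2.imread("pics/whold.png"); c=(z["K"],float(z["k1"]),z["R"],z["t"]); d=z["d"]
V,U=np.mgrid[:400,:640]; W=world("wrist",np.c_[U.ravel(),V.ravel()],d.ravel(),c).reshape(400,640,3); W[d<=0]=np.nan
lever(W,im,.19)
E
```

```text
bot z 0.18642790172631768 grad [-0.00034147  0.00121815] knob [0.55247074 0.12104255] 0.01282171718776226 6011 width 0.023555344223945732 slope deg 0.1398630594257583 off@0 -0.4807032283652012 knob tool (np.float64(0.07358155082056846), np.float64(-0.0003560333279271049)) line at knob -0.30108544669758636
lever yaw 103.1671552889445 hub [ 0.58094483 -0.00067116] tcp [0.56975469 0.04951904 0.19190556] hub-tcp tool mm [-51.41807669  -0.66116588   5.47946774]
```

move_arm:
  series:
    - [[0,2,0,10,0.004],[0,3.3,0.3,25,0.004],[0,3.3,0.3,40,0.004],[0,3.3,0.3,52,0.004],[0,3.3,0.3,57,0.004],[0,3.3,0.3,58,0.004],[0,3.3,0.3,58,0.004],[0,3.3,0.3,58,0.004],[0,3.3,0.3,58,0.004],[0,3.3,0.3,58,0.004]]

```text
time_s: 9.05
eef_pos: [0.57, 0.0534, 0.1349]
eef_rot: [0.001, 0.622, 0.783, 0.0]
wrist_force: [-0.6, 0.1, -1.5]
opening: 0.258
grasp_force: 59.4
```

```bash
cat > chk.py <<'E'
from lev import *
import sys
o=ctrl.get_obs(); print("force",np.round(o["wrist_force"],1),np.round(o["torque"],2),o["time_s"])
im,d,c,W=shot(sys.argv[1]); hub,yaw,bot=lever(W,im,float(sys.argv[2]))
p,Rm=pose(); e=np.array([.5804,.0026,.055])-np.r_[hub,bot]; print("needed tool shift mm",1000*e@Rm,"turn deg(tool)",-(102.95-yaw),"psi",psi(Rm))
E
python3 chk.py wh2 .12
```

```text
force [-0.6  0.1 -1.5] [ 0.08 -0.03 -0.01] 9.05
bot z 0.12961566294834853 grad [0.00283256 0.00161142] knob [0.55301034 0.1250146 ] 0.012802583165466785 6018 width 0.023636863062679737 slope deg 0.23965631714587024 off@0 -0.3336343820077099 knob tool (np.float64(0.07358163355552665), np.float64(-0.0002801647677609855)) line at knob -0.025857727996604792
lever yaw 102.82732285054139 hub [0.58076203 0.00313415] tcp [0.56991225 0.05340253 0.13482411] hub-tcp tool mm [-51.41725843  -0.8030896    5.23220582]
needed tool shift mm [-0.40249151 -0.56975675 74.6151923 ] turn deg(tool) -0.1226771494586103 psi 13.067014836983311
```

move_arm:
  series:
    - [[0,-0.4,-0.5,0,0],[0,-0.4,-0.5,10,0],[0,-0.4,-0.5,20,0],[0,-0.4,-0.5,30,0],[0,-0.4,-0.5,40,0],[0,-0.4,-0.5,50,0],[0,-0.4,-0.5,58,0],[0,-0.4,-0.5,65,0],[0,-0.4,-0.5,68,0],[0,-0.4,-0.5,68,0]]

```text
time_s: 9.93
eef_pos: [0.5684, 0.053, 0.065]
eef_rot: [-0.001, 0.622, 0.783, -0.0]
wrist_force: [0.1, -0.3, -2.2]
opening: 0.259
grasp_force: 59.4
```

```bash
python3 chk.py wh3 .05
```

```text
force [ 0.1 -0.3 -2.2] [ 0.02 -0.03  0.07] 9.9333
bot z 0.05966115139638806 grad [-0.00108025  0.00143114] knob [0.55149364 0.12458994] 0.012798110954463482 6018 width 0.02372867491041388 slope deg -0.0033116049876365083 off@0 -0.6912281482952857 knob tool (np.float64(0.07369213783335442), np.float64(-0.0007430203762655739)) line at knob -0.6954874367328016
lever yaw 103.07105361386225 hub [0.57976355 0.00282865] tcp [0.56888315 0.05297382 0.06569125] hub-tcp tool mm [-51.30785951  -0.73581007   6.02037804]
needed tool shift mm [-0.36755382  0.57100429  4.66074496] turn deg(tool) 0.12105361386224445 psi 13.06774865279929
```

move_arm:
  series:
    - [[0,0,0.3,2,0],[0,0,0.3,4,0],[0,0,0.3,5,0],[0,0,0.3,5,0],[0.8,0,0.3,5,0],[0.8,0,0.3,5,0],[0.8,0,0.3,5,0],[0.8,0,0.3,5,0],[0.8,0,0.3,5,0],[0.8,0,0.3,5,0]]

```text
time_s: 10.82
eef_pos: [0.5694, 0.053, 0.0612]
eef_rot: [0.0, 0.622, 0.783, 0.0]
wrist_force: [-0.5, 0.1, -0.6]
opening: 0.799
grasp_force: 0.0
```

```bash
python3 chk.py wh4 .05; python3 -c "
from h import *
print(ctrl.get_obs()['opening']);go([.49,.3253,.2],99.5)"
```

```text
force [-0.5  0.1 -0.6] [ 0.01  0.03 -0.01] 10.8167
bot z 0.054788196025198604 grad [ 0.00267795 -0.00975489] knob [0.55226856 0.1251369 ] 0.012722445651888847 5797 width 0.023703267392305924 slope deg -0.02163654853259394 off@0 -0.3123531047672488 knob tool (np.float64(0.07411094058041579), np.float64(-0.0003725273823617348)) line at knob -0.3403395459378105
lever yaw 103.08942156649863 hub [0.5805775  0.00338467] tcp [0.56938699 0.05302961 0.06116362] hub-tcp tool mm [-50.88905019  -0.32532535   6.3790135 ]
needed tool shift mm [-0.72423374 -0.35028257 -0.21181445] turn deg(tool) 0.13942156649862625 psi 13.06778574991518
0.7972524595681653
shift [ 283.2  -15.8 -138.8] turn(rad) -1.509 from [0.5694 0.053  0.0612] 13.07
```

Lever is seated: hub within 1 mm and bottom at z 54.8 mm. Next I'll rise and go over to the pin.

move_arm:
  series:
    - [[1,0,0,-25,0],[1,0,0,-60,0],[1,0,0,-100,-0.1],[1,25,2,-130,-0.22],[1,60,5,-139,-0.34],[1,95,8,-139,-0.46],[1,130,11,-139,-0.58],[1,165,14,-139,-0.7],[1,200,17,-139,-0.82],[1,235,20,-139,-0.94]]

```text
time_s: 11.7
eef_pos: [0.5351, 0.2881, 0.2002]
eef_rot: [0.0, 0.197, 0.98, 0.0]
wrist_force: [0.4, 0.7, 0.5]
opening: 0.999
grasp_force: 0.0
```

```bash
python3 -c "
from h import *
go([.525,.331,.2],99.5)"
```

```text
shift [25.9 35.7  0.2] turn(rad) -0.563 from [0.5351 0.2881 0.2002] 67.26
```

move_arm:
  series:
    - [[1,5,7,0,-0.12],[1,10,14,0,-0.24],[1,15,21,0,-0.36],[1,20,28,0,-0.48],[1,26,35,0,-0.563],[1,26,35,0,-0.563],[1,26,35,0,-0.563],[1,26,35,0,-0.563],[1,26,35,0,-0.563],[1,26,35,0,-0.563]]

```text
time_s: 12.53
eef_pos: [0.5257, 0.3283, 0.2001]
eef_rot: [0.0, -0.079, 0.997, -0.0]
wrist_force: [-0.2, 0.4, 0.0]
opening: 1.003
grasp_force: 0.0
```

```bash
cat > pin.py <<'E'
from h import *
def pinfit(W,im,z0,c0,lim=.13):
    """grip yellow, and all pin body pixels; z0 = expected grip underside height"""
    hsv=cv2.cvtColor(im,cv2.COLOR_BGR2HSV)
    near=np.hypot(W[...,0]-c0[0],W[...,1]-c0[1])<lim
    ye=near&(hsv[...,0]>20)&(hsv[...,0]<35)&(hsv[...,1]>120)&(abs(W[...,2]-z0-.016)<.004)
    G=W[ye]; r=cv2.minAreaRect(G[:,:2].astype(np.float32)); print("grip",r,"ztop",np.median(G[:,2]),len(G))
    g=np.array(r[0])
    sh=near&(abs(W[...,2]-z0-.011)<.0035)&(hsv[...,1]<80); S=W[sh]; S=S[(np.hypot(*(S[:,:2]-g).T)>.03)&(np.hypot(*(S[:,:2]-g).T)<.095)]
    if len(S)>30:
        r2=cv2.minAreaRect(S[:,:2].astype(np.float32)); print("shank",r2,np.median(S[:,2]),len(S)); cc=S.mean(0)[:2]
        v=cc-g; print("yaw grip->shank",np.degrees(np.arctan2(v[1],v[0])))
    return g
E
python3 - <<'E'
from pin import *
print(np.round(pose()[0],4),psi(pose()[1]))
im,d,c,W=shot("wpin"); pinfit(W,im,0,[.525,.331])
hsv=cv2.cvtColor(im,cv2.COLOR_BGR2HSV)
b=(hsv[...,0]>5)&(hsv[...,0]<18)&(hsv[...,1]>90)&(abs(W[...,0]-.46)<.06)&(abs(W[...,1]-.32)<.08)&(W[...,2]>.02); P=W[b]; print("bail",len(P),P.min(0),P.max(0),P[P[:,2]>.075].mean(0))
print(np.round(pose()[0],4),psi(pose()[1]))
E
```

```text
[0.5257 0.3283 0.2001] 99.07829078396149
grip ((0.5076390504837036, 0.3281472623348236), (0.044106513261795044, 0.015988986939191818), 9.54613208770752) ztop 0.01630253460638069 803
shank ((0.5658885836601257, 0.3385881781578064), (0.05820111557841301, 0.00975300557911396), 10.334894180297852) 0.013223860165364521 486
yaw grip->shank 10.158203869025137
bail 1680 [0.42954224 0.28390894 0.02001298] [0.51791459 0.39919191 0.28539292] [0.43920265 0.31598133 0.08687049]
[0.5257 0.3284 0.2001] 99.0963924896078
```

View pics/wpin.png

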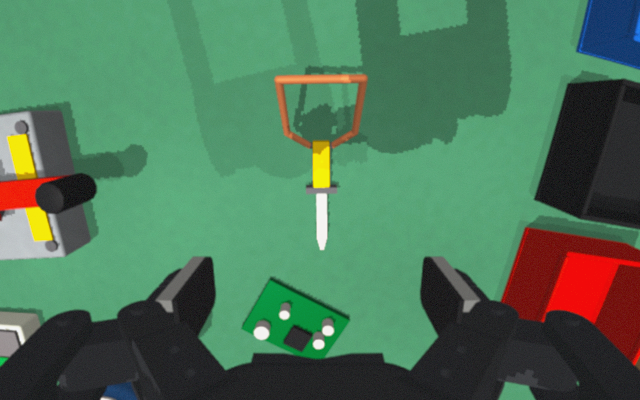

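Pin grip is at (321,163), tip at (321,247) and bail bar at (320,78). The grip centre comes out at (0.5076, 0.3281), top at z 16.3 mm, yaw 10°, and the bail is at about 2.2 rad.

```bash
python3 -c "
from h import *
go([.5076,.3281,.05],100)"
```

```text
shift [ 17.9   2.6 150.1] turn(rad) -0.016 from [0.5257 0.3284 0.2001] 99.1
```

move_arm:
  series:
    - [[1,5,1,25,-0.016],[1,10,2,50,-0.016],[1,15,2.6,80,-0.016],[1,18,2.6,110,-0.016],[1,18,2.6,135,-0.016],[1,18,2.6,148,-0.016],[1,18,2.6,150,-0.016],[1,18,2.6,150,-0.016],[1,18,2.6,150,-0.016],[1,18,2.6,150,-0.016]]

```text
time_s: 13.42
eef_pos: [0.5089, 0.3292, 0.0522]
eef_rot: [0.002, -0.088, 0.996, 0.001]
wrist_force: [-0.3, -0.5, -0.1]
opening: 0.999
grasp_force: 0.0
```

```bash
python3 -c "
from h import *
go([.5076,.3281,.004],100)"
```

```text
shift [ 1.5 -0.8 48.2] turn(rad) 0.002 from [0.5089 0.3292 0.0522] 100.09
```

move_arm:
  series:
    - [[1,1,0,16,0],[1,1,-0.5,32,0],[1,1,-0.5,43,0],[1,1,-0.5,46,0],[1,1,-0.5,46,0],[0,1,-0.5,46,0],[0,1,-0.5,46,0],[0,1,-0.5,46,0],[0,1,-0.5,46,0],[0,1,-0.5,46,0]]

```text
time_s: 14.25
eef_pos: [0.5067, 0.328, 0.0046]
eef_rot: [0.0, -0.088, 0.996, 0.0]
wrist_force: [0.5, 0.1, -0.9]
opening: 0.297
grasp_force: 0.0
```

move_arm:
  series:
    - [[0,0,0,0,0],[0,0,0,0,0],[0,0,0,0,0],[0,0,0,0,0],[0,0,0,0,0],[0,0,0,-15,0],[0,0,0,-45,0],[0,0,0,-80,0],[0,0,0,-115,0],[0,0,0,-136,0]]

```text
time_s: 15.08
eef_pos: [0.5073, 0.3283, 0.1433]
eef_rot: [0.001, -0.088, 0.996, 0.0]
wrist_force: [1.2, 0.1, -0.8]
opening: 0.165
grasp_force: 59.4
```

```bash
python3 - <<'E'
from h import *
c=np.cos(np.radians(12.95)); s=np.sin(np.radians(12.95))
T=np.array([.5804-.12*c,.0026-.12*s,.14]); print(T); go(T,102.95)
E
```

```text
[ 0.46345208 -0.02429208  0.14      ]
shift [ 105.1 -339.5    3.3] turn(rad) -0.05 from [0.5073 0.3283 0.1433] 100.1
```

move_arm:
  series:
    - [[0,20,-20,0,-0.05],[0,40,-55,0,-0.05],[0,60,-92,0,-0.05],[0,80,-130,0,-0.05],[0,95,-168,0,-0.05],[0,105,-206,0,-0.05],[0,105,-245,0,-0.05],[0,105,-284,0,-0.05],[0,105,-318,0,-0.05],[0,105,-339,0,-0.05]]

```text
time_s: 15.92
eef_pos: [0.4625, -0.0274, 0.1399]
eef_rot: [0.0, -0.112, 0.994, -0.0]
wrist_force: [0.4, 0.5, -1.2]
opening: 0.166
grasp_force: 59.4
```

```bash
python3 - <<'E'
from h import *
print(ctrl.get_obs()["grasp_force"]); go([.46345,-.02429,.14],102.95)
im,d,c,W=shot("wp2"); print(np.round(pose()[0],4),psi(pose()[1]))
E
```

```text
59.38011646270752
shift [-1.7  2.8 -0.1] turn(rad) -0.002 from [ 0.4625 -0.0274  0.1399] 102.84
[ 0.4634 -0.0297  0.1401] 102.77246520532026
```

View pics/wp2.png

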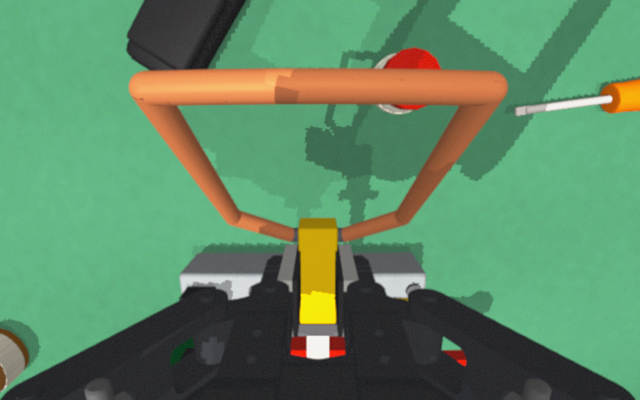

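The grip is held level and straight, top at (318,270), and the bail is still back. Next I'll measure the held grip.

```bash
cat > pm.py <<'E'
from h import *
import sys
def run(tag):
    o=ctrl.get_obs(); print("force",np.round(o["wrist_force"],1),np.round(o["torque"],2),round(o["time_s"],2),round(o["opening"],3))
    im,d,c,W=shot(tag); p,Rm=pose(); hsv=cv2.cvtColor(im,cv2.COLOR_BGR2HSV)
    L=(W-p)@Rm
    ye=(hsv[...,0]>20)&(hsv[...,0]<35)&(hsv[...,1]>120)&(abs(L[...,0])<.04)&(abs(L[...,1])<.02)&(abs(L[...,2])<.03)
    G=L[ye]; top=np.median(G[(G[:,0]>-.01)&(G[:,0]<.015)][:,2]); t=G[abs(G[:,2]-top)<.003]
    fz=np.polyfit(t[:,0],t[:,2],1); mids=[]
    for b in np.arange(-.012,.019,.003):
        q=t[(t[:,0]>=b)&(t[:,0]<b+.003)]
        if len(q)>15: mids.append((b+.0015,(q[:,1].min()+q[:,1].max())/2,np.ptp(q[:,1])))
    mids=np.array(mids); f=np.polyfit(mids[:,0],mids[:,1],1)
    print("top in tool z mm",top*1000,"pitch deg",np.degrees(fz[0]),"rear x",t[:,0].max()*1000,"yaw slope deg",np.degrees(f[0]),"y off",f[1]*1000,"width",np.median(mids[:,2])*1000)
    # pin_mid in tool: rear is pin x -22, pin +x = tool -x
    mid=np.array([t[:,0].max()-.022-.042,np.polyval(f,t[:,0].max()-.064),top+.008]); wm=p+Rm@mid
    H=np.array([.5804,.0026,.091]); e=H-wm
    print("pin_mid",wm,"tcp",p,psi(Rm),"needed tool mm",1000*Rm.T@e)
run(sys.argv[1])
E
python3 pm.py wp3
```

```text
force [ 0.1 -2.1 -0.4] [-0.15 -0.08  0.03] 15.97 0.167
top in tool z mm -11.887686893321401 pitch deg 0.16935692716516199 rear x 21.333839020104012 yaw slope deg 0.005085963324815134 y off -2.706141055787071 width 14.360611568614072
pin_mid [ 0.50500403 -0.0206302   0.14375159] tcp [ 0.46278779 -0.02737863  0.13986481] 102.71199121331618 needed tool mm [-78.66363168   6.11392144  52.74066465]
```

```bash
sed -i 's/im,d,c,W=shot(tag); p,Rm=pose();/p,Rm=pose(); im,d,c,W=shot(tag);/' pm.py; python3 pm.py wp4; python3 pm.py wp5
```

```text
force [ 0.4  1.  -1.1] [ 0.01 -0.01  0.04] 16.02 0.163
top in tool z mm -11.697189520047422 pitch deg 0.20795506199042296 rear x 21.23364876146433 yaw slope deg 0.0818453118181609 y off -0.3615826361518551 width 14.314617383426826
pin_mid [ 0.50459847 -0.01837712  0.14355917] tcp [ 0.46278779 -0.02737863  0.13986481] 102.71199121331618 needed tool mm [-78.56344142   3.82666614  52.55016728]
force [-0.3  1.1 -1.8] [-0.01 -0.06  0.04] 16.07 0.161
top in tool z mm -11.703180971508138 pitch deg 0.0539677041472435 rear x 21.325531432529544 yaw slope deg 0.05008761767080487 y off -0.3564729769897433 width 14.342376327134772
pin_mid [ 0.50389337 -0.01652505  0.1432536 ] tcp [ 0.46218386 -0.02557082  0.13958347] 102.76796417315109 needed tool mm [-78.88172727   1.7144736   52.19391456]
```

move_arm:
  series:
    - [[0,0,1,8,-0.004],[0,0,1,18,-0.004],[0,0,1,28,-0.004],[0,0,1,38,-0.004],[0,0,1,46,-0.004],[0,0,1,52,-0.004],[0,0,1,52,-0.004],[0,0,1,52,-0.004],[0,0,1,52,-0.004],[0,0,1,52,-0.004]]

```text
time_s: 16.95
eef_pos: [0.4627, -0.0235, 0.0886]
eef_rot: [0.001, -0.115, 0.993, -0.0]
wrist_force: [-0.6, -0.6, -1.3]
opening: 0.166
grasp_force: 59.4
```

```bash
python3 pm.py wp6; python3 pm.py wp7
```

```text
force [-0.6 -0.6 -1.3] [-0.01 -0.01 -0.  ] 16.95 0.166
top in tool z mm -11.699772068535488 pitch deg 0.11586459618316629 rear x 21.193747178020093 yaw slope deg -0.022366478086181373 y off -0.32681552365307215 width 14.338968594796356
pin_mid [ 0.50448242 -0.01402144  0.09232649] tcp [ 0.46273889 -0.02348949  0.08858571] 103.19144243533218 needed tool mm [-77.70614775  -1.14116645   1.40127522]
force [ 0.4 -0.3 -1.7] [ 0.02  0.01 -0.02] 17.0 0.164
top in tool z mm -11.691273926298885 pitch deg 0.23405908977984574 rear x 21.370872369830998 yaw slope deg -0.036705260223883394 y off -0.307735186510154 width 14.313463296542896
pin_mid [ 0.50429449 -0.01405011  0.09234863] tcp [ 0.46273012 -0.02350524  0.08861371] 103.18936648828966 needed tool mm [-77.89558158  -1.15324085   1.42878782]
```

move_arm:
  series:
    - [[0,0,-0.8,1.4,0.004],[0,0,-0.8,1.4,0.004],[0,-8,-0.8,1.4,0.004],[0,-16,-0.9,1.4,0.004],[0,-24,-0.9,1.4,0.004],[0,-32,-0.9,1.4,0.004],[0,-38,-1,1.4,0.004],[0,-44,-1,1.4,0.004],[0,-50,-1,1.4,0.004],[0,-50,-1,1.4,0.004]]

```text
time_s: 17.88
eef_pos: [0.5124, -0.0127, 0.0868]
eef_rot: [0.0, -0.113, 0.994, -0.0]
wrist_force: [0.2, 0.1, -1.8]
opening: 0.168
grasp_force: 59.4
```

```bash
python3 pm.py wp8
```

```text
force [ 0.2  0.1 -1.8] [-0.04  0.   -0.07] 17.88 0.168
top in tool z mm -11.698702188838514 pitch deg 0.12597269360285585 rear x 21.27847903981743 yaw slope deg -0.07007377150585299 y off -0.299283673623049 width 14.354717250608843
pin_mid [ 0.55406152 -0.00338381  0.09050766] tcp [ 0.51237948 -0.01273951  0.08677291] 102.98035630227602 needed tool mm [-27.00992505  -0.08531223  -0.46956768]
```

move_arm:
  series:
    - [[0,-5,0,-0.4,0],[0,-10,0,-0.4,0],[0,-15,0,-0.4,0],[0,-19,0,-0.4,0],[0,-23,0,-0.4,0],[0,-25,0,-0.4,0],[0,-27,0,-0.4,0],[0,-28,0,-0.4,0],[0,-28,0,-0.4,0],[0,-28,0,-0.4,0]]

```text
time_s: 18.77
eef_pos: [0.5382, -0.0066, 0.0869]
eef_rot: [-0.0, -0.113, 0.994, 0.0]
wrist_force: [-1.0, -0.5, -1.7]
opening: 0.164
grasp_force: 59.4
```

```bash
python3 pm.py wp9
```

```text
force [-1.  -0.5 -1.7] [-0.01  0.05 -0.07] 18.77 0.164
top in tool z mm -11.703021224063137 pitch deg 0.12272718376149763 rear x 21.219677243325638 yaw slope deg -0.04338822274105258 y off -0.31127256693199007 width 14.32485822409593
pin_mid [0.57997221 0.00274149 0.09059735] tcp [ 0.5382177  -0.00658026  0.08690783] 102.95910602973312 needed tool mm [-0.38504268 -0.2337659  -0.40279969]
```

move_arm:
  series:
    - [[0,-1,0,-0.4,0],[0,-2.5,0,-0.4,0],[0,-2.5,0,-0.4,0],[0,-2.5,0,-0.4,0],[0.6,-2,0,-0.4,0],[0.6,-2,0,-0.4,0],[0.6,-2,0,-0.4,0],[0.6,-2,0,-0.4,0],[0.6,-2,0,-0.4,0],[0.6,-2,0,-0.4,0]]

```text
time_s: 19.65
eef_pos: [0.5406, -0.0061, 0.0876]
eef_rot: [0.0, -0.113, 0.994, -0.0]
wrist_force: [0.2, 0.1, -0.1]
opening: 0.598
grasp_force: 0.0
```

```bash
python3 pm.py wp10
```

```text
force [ 0.2  0.1 -0.1] [ 0.01  0.01 -0.02] 19.65 0.598
top in tool z mm -8.131181234978687 pitch deg 4.362995732378788 rear x 24.561769708701494 yaw slope deg -0.22083754886144463 y off -0.21769972741036114 width 15.604408191602193
pin_mid [0.57909372 0.00267727 0.08778093] tcp [ 0.5406472  -0.00611122  0.08762912] 102.9714006109624 needed tool mm [-1.25728647 -0.36912816 -3.21834072]
```

move_arm:
  series:
    - [[0.6,0,0,-15,0],[0.6,0,0,-40,0],[0,0,0,-70,0],[0,0,0,-100,0],[0,0,0,-130,0],[0,0,0,-150,0],[0,0,0,-153,0],[0,0,0,-153,0],[0,0,0,-153,0],[0,0,0,-153,0]]

```text
time_s: 20.53
eef_pos: [0.5393, -0.0059, 0.2384]
eef_rot: [-0.002, -0.113, 0.994, 0.001]
wrist_force: [0.5, 0.4, -0.1]
opening: 0.003
grasp_force: 0.0
```

```bash
cat > bl.py <<'E'
from h import *
import sys
im,d,c,W=shot(sys.argv[1]); hsv=cv2.cvtColor(im,cv2.COLOR_BGR2HSV)
a=np.radians(12.95); F=np.array([[np.cos(a),-np.sin(a),0],[np.sin(a),np.cos(a),0],[0,0,1]]); f=(W-np.array([.5804,.0026,0]))@F
b=(hsv[...,0]>3)&(hsv[...,0]<19)&(hsv[...,1]>90)&(abs(f[...,1])<.045)&(f[...,0]>-.2)&(f[...,0]<.08)&(f[...,2]>.07)&(f[...,2]<.22)
P=f[b]; print("bail",len(P),P.min(0),P.max(0))
m=P[abs(P[:,1])<.018]; m=m[np.hypot(m[:,0]+.06,m[:,2]-.095)>.075]; print("bar surf",len(m),np.median(m,0)); q=np.median(m,0); print("angle",np.arctan2(q[2]-.095,q[0]+.06))
ye=(hsv[...,0]>20)&(hsv[...,0]<35)&(hsv[...,1]>120)&(abs(f[...,1])<.02)&(abs(f[...,0]+.042)<.04)&(abs(f[...,2]-.096)<.012); G=f[ye]; k=G[abs(G[:,1])<.006]
print("grip",len(G),G.min(0),G.max(0),"pitch",np.polyfit(k[:,0],k[:,2],1)) if len(k)>20 else None
r=(hsv[...,1]>120)&((hsv[...,0]<4)|(hsv[...,0]>172))&(abs(f[...,0])<.04)&(f[...,1]>-.04)&(f[...,1]<.1)&(f[...,2]>.05)&(f[...,2]<.1); L=f[r]
if len(L)>20: print("lever",len(L),L.min(0),L.max(0),np.median(L,0))
o=ctrl.get_obs(); p,Rm=pose(); print("tcp fixture",(p-np.array([.5804,.0026,0]))@F,psi(Rm),o["time_s"],o["opening"],o["wrist_force"])
E
python3 bl.py wb1
```

```text
bail 2634 [-0.12594282 -0.03276043  0.07034526] [0.02344846 0.04493939 0.16075238]
bar surf 571 [-0.12266679  0.00041194  0.15819536]
angle 2.351994936448582
grip 991 [-0.0649672  -0.00831485  0.08416111] [-0.02022942  0.00822105  0.0992426 ] pitch [0.08054538 0.09934107]
lever 2860 [-0.02555415 -0.03114683  0.05405893] [0.02614384 0.09995918 0.09158646] [-0.00491684  0.03814712  0.07175943]
tcp fixture [-0.04197294  0.00093377  0.23834746] 102.96436099180625 20.5833 -0.0038566879372194628 [0.18190438 0.34198354 0.94577465]
```

View pics/wb1.png

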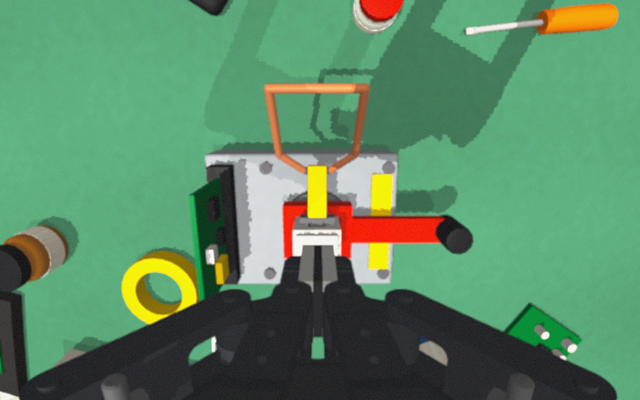

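The shaft, lever and pin look right: the grip's front is at fixture x -20, so the shoulder is home. The bail bar is at (317,88), which is 2.35 rad. I'll go behind the bar.

move_arm:
  series:
    - [[0,30,-1,0,0],[0,65,-1,0,0],[0,100,-1,0,0],[0,118,-1,0,0],[0,118,-1,20,0],[0,118,-1,50,0],[0,118,-1,80,0],[0,118,-1,90,0],[0,118,-1,90,0],[0,118,-1,90,0]]

```text
time_s: 21.42
eef_pos: [0.4253, -0.0335, 0.1502]
eef_rot: [-0.001, -0.113, 0.994, 0.0]
wrist_force: [1.3, 0.2, 0.3]
opening: -0.003
grasp_force: 0.0
```

```bash
python3 - <<'E'
from h import *
a=np.radians(12.95); F=np.array([[np.cos(a),-np.sin(a),0],[np.sin(a),np.cos(a),0],[0,0,1]])
p,Rm=pose(); print((p-np.array([.5804,.0026,0]))@F,psi(Rm))
E
```

```text
[-0.15922153 -0.00038242  0.15024137] 102.9690098941469
```

move_arm:
  series:
    - [[0,-8,0,0,0],[0,-16,0,0,0],[0,-26,0,0,0],[0,-36,0,0,0],[0,-46,0,0,0],[0,-56,0,0,0],[0,-66,0,0,0],[0,-76,0,0,0],[0,-86,0,0,0],[0,-92,0,0,0]]

```text
time_s: 22.25
eef_pos: [0.5166, -0.0127, 0.1504]
eef_rot: [0.0, -0.113, 0.994, -0.0]
wrist_force: [-0.1, -0.3, 0.5]
opening: -0.005
grasp_force: 0.2
```

```bash
python3 bl.py wb2
```

```text
bail 2028 [-0.07869599 -0.03201384  0.07003121] [-0.00228394  0.04484464  0.21650247]
bar surf 47 [-0.05176692 -0.0010682   0.18436051]
angle 1.4789224395766136
grip 581 [-0.06496715 -0.00786792  0.08405572] [-0.05353225  0.0079943   0.09758832] pitch [0.43461996 0.12059579]
lever 1288 [-0.02639904 -0.03113944  0.05655848] [0.00733542 0.09999549 0.07664446] [-0.01181925  0.06460494  0.07059702]
tcp fixture [-0.065096   -0.00065225  0.15049822] 102.97679750215421 22.3 -0.0028169975291657628 [-0.7928087  -0.53170456  0.53120249]
```

move_arm:
  series:
    - [[0,-8,0,0,0],[0,-16,0,2,0],[0,-24,0,5,0],[0,-32,0,8,0],[0,-40,0,11,0],[0,-48,0,14,0],[0,-55,0,17,0],[0,-62,0,20,0],[0,-67,0,20,0],[0,-67,0,20,0]]

```text
time_s: 23.13
eef_pos: [0.5795, 0.0024, 0.1289]
eef_rot: [-0.002, -0.113, 0.994, 0.0]
wrist_force: [-3.7, -1.5, -2.5]
opening: -0.006
grasp_force: 1.7
```

```bash
python3 bl.py wb3
```

```text
bail 5562 [-0.0628157  -0.03233296  0.07008788] [0.02453329 0.04028308 0.17961067]
bar surf 0 [nan nan nan]
angle nan
grip 2902 [-0.06461993 -0.00786554  0.09326644] [-0.02002601  0.00814297  0.10692954] pitch [-0.06480543  0.10008485]
lever 4274 [-0.02564044 -0.03141176  0.0547472 ] [0.02519658 0.09998371 0.09618317] [-0.01122107  0.02860171  0.07344896]
tcp fixture [-0.00091279 -0.00013178  0.12920634] 102.9817529956189 23.1833 -0.0029689726274717155 [-4.16096773 -1.36825924 -2.48388815]
  return _methods._mean(a, axis=axis, dtype=dtype,
  ret = um.true_divide(
```

move_arm:
  series:
    - [[0,1,0,-5,0],[0,2,0,-15,0],[0,2,0,-30,0],[0,2,0,-45,0],[0,2,0,-50,0],[0,2,0,-50,0],[0,2,0,-50,0],[0,2,0,-50,0],[0,2,0,-50,0],[0,2,0,-50,0]]

```text
time_s: 24.02
eef_pos: [0.5781, 0.0017, 0.1796]
eef_rot: [-0.001, -0.113, 0.994, 0.0]
wrist_force: [-0.4, 0.1, -0.4]
opening: 0.002
grasp_force: 0.0
```

```bash
python3 bl.py wb4 2>/dev/null; python3 - <<'E'
from h import *
z=np.load("wb4.npz"); im=cv2.imread("pics/wb4.png"); c=(z["K"],float(z["k1"]),z["R"],z["t"]); d=z["d"]
V,U=np.mgrid[:400,:640]; W=world("wrist",np.c_[U.ravel(),V.ravel()],d.ravel(),c).reshape(400,640,3); W[d<=0]=np.nan
hsv=cv2.cvtColor(im,cv2.COLOR_BGR2HSV); a=np.radians(12.95); F=np.array([[np.cos(a),-np.sin(a),0],[np.sin(a),np.cos(a),0],[0,0,1]]); f=(W-np.array([.5804,.0026,0]))@F
b=(hsv[...,0]>3)&(hsv[...,0]<19)&(hsv[...,1]>90)&(abs(abs(f[...,1])-.03)<.005)&(f[...,0]>-.06)&(f[...,0]<.06)&(f[...,2]>.09)&(f[...,2]<.19)
P=f[b]; q=np.polyfit(P[:,0],P[:,2],1); print(len(P),P[:,0].min(),P[:,0].max(),q,np.arctan(q[0]))
E
```

```text
bail 4130 [-0.06415364 -0.03242848  0.07003955] [0.0240308  0.04497871 0.19480999]
bar surf 381 [1.56785472e-04 7.86429648e-03 1.57639845e-01]
angle 0.8056163181109012
grip 1652 [-0.06544007 -0.00804556  0.09205628] [-0.02210675  0.00824313  0.09902343] pitch [0.08115789 0.09938033]
lever 3431 [-0.02543606 -0.0314942   0.05448055] [0.02495079 0.09992028 0.0940093 ] [-0.00623003  0.03168663  0.07207955]
tcp fixture [-0.00235353 -0.00034896  0.17966798] 102.96370229140796 24.0667 0.003171701429928542 [-0.27778322  0.07262889 -0.43187703]
2368 -0.05346640511245229 0.0038311954084341944 [1.02032777 0.15674398] 0.7954594453823578
```

View pics/wb4.png

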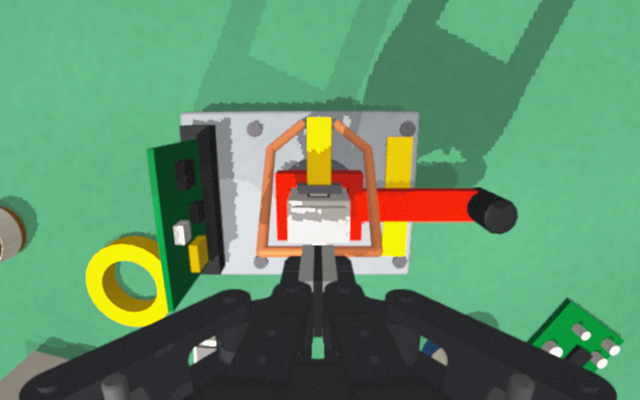

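The bail is past the top at about 0.80 rad, with its bar at (318,252) just beyond the shaft. Now I'll press it down from above, following the arc.

move_arm:
  series:
    - [[0,-10,0,8,0],[0,-14,0,15,0],[0,-15,0,22,0],[0,-16,0,29,0],[0,-19,0,35,0],[0,-22,0,41,0],[0,-25,0,47,0],[0,-28,0,52,0],[0,-30,0,57,0],[0,-30,0,57,0]]

```text
time_s: 24.9
eef_pos: [0.6127, 0.0089, 0.1254]
eef_rot: [0.006, -0.113, 0.994, -0.0]
wrist_force: [12.3, 3.6, 4.7]
opening: 0.0
grasp_force: 6.1
```

```bash
sed -i '/^if len(L)/i b=(hsv[...,0]>3)\&(hsv[...,0]<19)\&(hsv[...,1]>90)\&(abs(abs(f[...,1])-.03)<.005)\&(f[...,0]>-.06)\&(f[...,0]<.06)\&(f[...,2]>.09)\&(f[...,2]<.19)\nP=f[b]; q=np.polyfit(P[:,0],P[:,2],1); print("arms",len(P),P[:,0].min(),P[:,0].max(),q,"angle",np.arctan(q[0]))' bl.py; python3 bl.py wb5 2>/dev/null
```

```text
bail 7344 [-0.06400233 -0.03306264  0.07004757] [0.02443332 0.04474702 0.13065059]
bar surf 1034 [0.01956263 0.00047697 0.12825438]
angle 0.3958967749847456
grip 3120 [-0.06561445 -0.00800371  0.08860229] [-0.0221472   0.00837485  0.09859177] pitch [0.10079628 0.09923587]
arms 4268 -0.050208753808965736 0.023053933935257905 [0.44587515 0.11919819] angle 0.4194184079345589
lever 6778 [-0.02550436 -0.03176881  0.05587992] [0.025841   0.09998948 0.0979254 ] [-0.00224235  0.04803885  0.07194608]
tcp fixture [ 0.03282144 -0.00115401  0.12571445] 102.95557663247305 24.95 0.0007076478677269599 [10.90693054  4.16553172  5.21840032]
```

The finger slipped just ahead of the bar. I'll lift, shift back 10 mm and press again.

move_arm:
  series:
    - [[0,-1,0,-6,0],[0,-1,0,-14,0],[0,5,0,-14,0],[0,11,0,-14,0],[0,11,0,-8,0],[0,11,0,-3,0],[0,10,0,1,0],[0,8,0,5,0],[0,7,0,8,0],[0,7,0,8,0]]

```text
time_s: 25.78
eef_pos: [0.6006, 0.0069, 0.1142]
eef_rot: [-0.001, -0.113, 0.994, 0.0]
wrist_force: [0.3, 0.2, 0.5]
opening: 0.0
grasp_force: 0.0
```

```bash
python3 bl.py wb6 2>/dev/null
```

```text
bail 6515 [-0.06434079 -0.03249899  0.07056226] [0.02846885 0.04310595 0.14303334]
bar surf 107 [0.02369686 0.01557678 0.11363131]
angle 0.2190333774234232
grip 3452 [-0.06586725 -0.00813518  0.08946567] [-0.02120757  0.01173519  0.0991846 ] pitch [0.07822339 0.09926976]
arms 4320 -0.049310243596368285 0.028369766843988228 [0.23767847 0.10744547] angle 0.23334873248693477
lever 7391 [-0.0254363  -0.03181811  0.05477889] [0.02564817 0.09998651 0.09748964] [-0.00358244  0.04806033  0.07182533]
tcp fixture [ 0.02083129 -0.00036698  0.11466132] 102.96949293874633 25.8333 -0.0012131704110400355 [-0.35971106  0.02481833  0.28920612]
```

move_arm:
  series:
    - [[0,-3,0,0,0],[0,-7,0,0,0],[0,-8,0,2,0],[0,-8,0,4,0],[0,-8,0,6,0],[0,-8,0,8,0],[0,-8,0,10,0],[0,-8,0,12,0],[0,-8,0,13,0],[0,-8,0,13,0]]

```text
time_s: 26.67
eef_pos: [0.6086, 0.0086, 0.1021]
eef_rot: [-0.0, -0.113, 0.994, 0.0]
wrist_force: [0.2, 0.1, 0.1]
opening: -0.0
grasp_force: 0.1
```

```bash
python3 bl.py wb7 2>/dev/null
```

```text
bail 7322 [-0.06376208 -0.03291346  0.07028401] [0.0312587  0.04412941 0.12099698]
bar surf 196 [0.02667344 0.01374229 0.10156295]
angle 0.07557622054151128
grip 4288 [-0.06520339 -0.01767578  0.08766252] [-0.02087525  0.0130856   0.09999743] pitch [0.02503826 0.09852359]
arms 4710 -0.04895182305267548 0.03125869884854527 [0.0704728  0.09969395] angle 0.07035647791138264
lever 8130 [-0.02551878 -0.03058372  0.05696488] [0.02552799 0.09996142 0.08868974] [-0.00293522  0.05075286  0.07173165]
tcp fixture [ 0.02882512 -0.00048611  0.10225232] 102.96430242672452 26.7167 -0.0021634747422750425 [-0.79914384 -0.25924049  0.23416601]
```

move_arm:
  series:
    - [[0,0,0,1,0],[0,0,0,2,0],[0,0,0,3,0],[0,0,0,3.5,0],[0,0,0,3.5,0],[0,0,0,-5,0],[0,0,0,-30,0],[0,0,0,-60,0],[0,0,0,-90,0],[0,0,0,-110,0]]

```text
time_s: 27.55
eef_pos: [0.609, 0.0085, 0.2154]
eef_rot: [0.001, -0.113, 0.994, -0.0]
wrist_force: [1.0, -0.4, 0.2]
opening: -0.001
grasp_force: 0.0
```

move_arm:
  series:
    - [[0,20,0,-20,0],[0,45,0,-20,0],[0,65,0,-20,0],[0,70,0,-20,0],[0,70,0,-20,0],[0,70,0,-20,0],[0,70,0,-20,0],[0,70,0,-20,0],[0,70,0,-20,0],[0,70,0,-20,0]]

```text
time_s: 28.38
eef_pos: [0.5409, -0.0069, 0.2321]
eef_rot: [-0.0, -0.113, 0.994, 0.0]
wrist_force: [-0.4, -0.6, -0.4]
opening: -0.001
grasp_force: 0.0
```

```bash
python3 bl.py wb8 2>/dev/null
```

```text
bail 1659 [-0.06390375 -0.03220444  0.07000188] [0.0279422  0.04482975 0.10515582]
bar surf 0 [nan nan nan]
angle nan
grip 1049 [-0.06559073 -0.00804111  0.08490855] [-0.02066564  0.00816629  0.0989153 ] pitch [0.07945398 0.09936961]
arms 1077 -0.049202992330133144 0.027942196646651873 [0.12334951 0.10044181] angle 0.12272956451986733
lever 2549 [-0.0254411  -0.02921289  0.05442848] [0.02524268 0.09995526 0.09315721] [-0.00587469  0.0462469   0.07154506]
tcp fixture [-0.04073028 -0.00049719  0.23215935] 102.97618311551327 28.4333 -0.00024574672381046114 [-0.36808346 -0.6696794   0.63214561]
```

View pics/wb8.png

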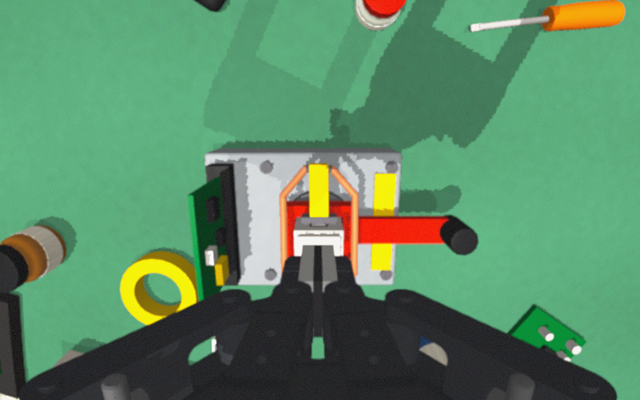

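The bail lies around the shaft at about 0.04 rad relative to the pin. The pin pitch is 0.08 rad, within the hole's play, its shoulder is home, and the robot is clear at z 0.23.

```bash
python3 -c "
from bench import order
print(order.hand_in())"
```

```text
the job is handed in; nothing more can be done
None
```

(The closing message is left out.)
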